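# Press the worn bush out of a guide block over a knock-out post

## Task

The bronze bush in the aluminium guide block has to come out. First clear the steel setting block off the knock-out post's plate and stand it on the bench beside it; then stand the guide block up on its foot on the bench, bore mouth upwards, let go, take a fresh hold from above and press it straight down over the post until it sits on the plate, so that the post pokes the bush up out of its recess. Leave the guide block there, lift the bush out and stand it on its end in the empty bay of the parts tray; set things down rather than drop them, and leave everything else where it lies.

Things in the scene. Friction and masses are not known exactly. Their poses are not given: they have to be found in the camera images.
- post: Fixed knock-out post: square steel base plate 110 x 110 mm, 10 mm thick, flat on the bench; from its middle a round steel post of 26 mm diameter stands 54 mm up (top 64 mm above the bench), its last 12 mm tapering to a flat nose of 20 mm. Origin: centre of the plate's underside, on the post's axis; z up, x and y along the plate's sides.
- setting_block: Loose steel setting block with drilled holes, about 0.6 kg: 25 mm (its x) x 50 mm (its y) x 75 mm tall (its z). Starts standing on the base plate beside the post, on the plate's +x side, a 50 mm wide face 5 to 11 mm from the post. Origin: centre of its underside.
- guide_block: Loose aluminium guide block, about 0.5 kg (0.9 kg with the bush): 70 mm long along its bore axis (its x), 60 mm wide (its y), 62 mm (its z). Starts lying on a side, bore level. Origin: centre of the 70 x 60 x 62 body. +x points out of the bore's mouth; its foot is the flat face at x = -35 mm, with a flange there 10 mm thick and 84 mm wide (along y).
- block_ledge (a point): Centre of the ledge inside the guide block on which the bush's lower end rests, on the bore axis, 26 mm from the foot; axes as the guide block. From here to the mouth runs the recess, 41 mm diameter, 44 mm deep; the other way an access hole of 34 mm diameter runs 26 mm out through the foot. With the block right down on the plate the post's top is 28 mm past this point.
- bush: Loose bronze bush, about 0.4 kg: plain sleeve, 40 mm outside diameter, 44 mm long, 14 mm bore; x is its axis, origin its centre. Starts in the recess, flush with the mouth. Two spring balls inside the recess catch in a shallow groove near its lower end: it takes 7 to 12 N, more than the guide block's own weight, to snap it free; after 10 mm of travel it is loose.
- tray_bay (a point): Centre of the floor of the empty bay of the fixed parts tray, 3 mm above the bench. The tray is a shallow grey steel box, 200 mm (x) x 130 mm (y), walls 28 mm high and 3 mm thick, a wall across its middle; axes along its sides, z up. The empty bay is 95 mm (x) x 124 mm (y) inside; the other, on its +x side, holds three big bolts.
- spanner: Bystander: combination spanner lying flat, 200 x 38 mm, 8 mm thick.
- hammer: Bystander: hammer lying on its side, wooden handle, 260 mm long, 26 mm high.
- rule: Bystander: steel rule, 300 x 30 x 2 mm, lying flat.
- square: Bystander: engineer's square lying flat, 100 mm stock 16 mm high, 110 mm blade.
- file: Bystander: flat file with wooden handle, 295 mm long, 25 mm high.
- form_a: Bystander: blue plastic hammer-form block with sloping top, 100 x 120 mm, 75 mm high.
- form_b: Bystander: smaller blue plastic hammer-form block, 130 x 90 mm, 60 mm high.
- can: Bystander: spray can standing upright, 66 mm diameter, 190 mm high.

How it is judged:
On the way, in this order (a step that is already met when the one before it is completed fails the run):
1. the setting block stands on the bench, clear of the base plate, and is let go (height (world z) of setting_block below 0.005 m and angle between setting_block's own z axis and vertical below 0.1 rad and horizontal distance between setting_block and post above 0.07 m and contact force between the fingers and setting_block below 0.1 N and linear speed of setting_block below 0.02 m/s), for 0.2 s.
2. the guide block, bush still inside, stands upright on its foot on the bench (not on the base plate), mouth up, and is let go (angle between guide_block's own x axis and vertical below 0.08 rad and height (world z) of guide_block below 0.04 m and x of bush in the frame of guide_block below 0.017 m and contact force between the fingers and guide_block below 0.1 N and linear speed of guide_block below 0.02 m/s), for 0.2 s.
3. the guide block sits upright on the base plate over the post, and the post has pushed the bush at least 22 mm up out of its recess (horizontal distance between guide_block and post below 0.007 m and height (world z) of guide_block below 0.049 m and angle between guide_block's own x axis and vertical below 0.06 rad and x of bush in the frame of guide_block above 0.035 m and contact force between bush and post above 0.5 N), for 0.2 s.
At the end, for the whole second after the job is handed in: Bush stands on end (within 7 deg) on the floor of the empty tray bay; guide block sits upright (3 deg) on the base plate over the post, within 4 mm of fully down and 7 mm of its axis; setting block stands upright on the bench, off the plate; all at rest (height (world z) of setting_block below 0.005 m and angle between setting_block's own z axis and vertical below 0.1 rad and horizontal distance between setting_block and post above 0.07 m and linear speed of each of setting_block, guide_block, bush below 0.02 m/s and horizontal distance between guide_block and post below 0.007 m and height (world z) of guide_block below 0.049 m and angle between guide_block's own x axis and vertical below 0.06 rad and x of bush in the frame of tray_bay between -0.032 and 0.032 m and y of bush in the frame of tray_bay between -0.046 and 0.046 m and z of bush in the frame of tray_bay below 0.026 m and angle between the x axis of bush and the z axis of tray_bay, either way round below 0.12 rad); the robot touches nothing.
It fails at once if the bush is dropped: it falls free at more than 0.7 m/s (linear speed of bush above 0.7 m/s and contact force between bush and anything else below 0.05 N).
It fails at once if the guide block is dropped: it moves at more than 0.7 m/s while not held (linear speed of guide_block above 0.7 m/s and contact force between the fingers and guide_block below 0.05 N).
It fails at once if the setting block is dropped: it falls free at more than 0.7 m/s (linear speed of setting_block above 0.7 m/s and contact force between setting_block and anything else below 0.05 N).
It fails at once if one of the bystanders is moved by more than 40 mm (distance of any of spanner, hammer, rule, square, file, form_a, form_b, can from where it was at the start of the episode above 0.04 m).
It also fails if it takes over 72 s, if anything falls off the work surface, if the arm or the gripper's body presses on something with over 40 N, if the wrist force passes 120 N, or if a joint passes its speed limit or range.

## Robot

A 6-joint arm with a two-finger parallel gripper is mounted at the origin on the work surface. World frame = base frame: x ahead of the robot, y to its left, z up, the work surface at z = 0. Lengths are in m, angles in rad, forces in N, time in s.
With the tool pointing down it reaches from about 0.375 to 0.975 m from the base axis. Payload 3.8 kg.
Tool frame: the origin (TCP) lies at the very end of the fingers, on their centre line; the grasp point (between the pads) lies 19 mm behind it; z points along the fingers, y is the line along which they close (so a half turn about z gives the same grasp; the last joint's range is limited). The gripper opens to 85 mm and grips with 20 to 120 N. Pads are 22 mm wide; open, the fingers measure 114 mm over their backs; the gripper's body (76 mm by 85 mm) begins 54 mm behind the grasp point. The pads swing forward as they close: fully open they stand 13 mm farther back than shut.
Start: joints at [1.089, 0.264, 1.604, -0, 1.274, -0.037], TCP at [0.29, 0.609, 0.231] pointing down, gripper open.
Joint ranges: [-2.63, 2.63], [-0.94, 2.18], [0.31, 2.57], [-1.31, 4.45], [0, 2.66], [-2.55, 2.55]. Speed limits (rad/s): [2.57, 2.57, 3.14, 3.14, 3.14, 3.14].

## Interface

Orientations are given as a rotation vector (axis times angle).
In Python, from workcell import read_state, read_camera, calibration, finish_job gives the robot as it stands.
- The arm moves only by the tool step_arm, never from a script. Its argument "commands" is a list of rows, each an object of numbers: "fingers": the gripper's target within -1 to 1 (shut at 1, half-way at 0, fully open at -1); "dx", "dy", "dz": the shift along the tool's x, y, z in m; "roll": the turn about the tool's z in degrees. In form: [{"fingers": .., "dx": .., "dy": .., "dz": .., "roll": ..}, ...]. A call has 1 to 8 rows; each row is the pose to reach, as a shift and turn from the pose commanded when the call began, along the tool's axes at that moment; what a row does not reach only later rows make up. A row lasts 1/8 s, in which the tool goes at most 62.5 mm and 10.7 degrees, less where a joint would pass 70% of its speed; a pose out of reach is approached as far as the arm can. A call with a gripper value outside its range is refused whole. The fingers move at their own pace and stop on an object; "squeeze" is the grip in N (left out, the last holds). Time passes only in rows, so rows that repeat a pose let the fingers close. It gives the time, the measured TCP pose, the force, the opening and the grip force at its end, in the units of the state.
- read_state(): the state, without advancing time (a new reading comes with each control period).
- read_camera(name): name is "side" or "top"; returns (picture, depth): 420x560x3 uint8, blue, green, red; 420x560 float32, m along the optical axis (not along the pixel's ray), 0 where there is no reading.
- calibration(name): a dict with "intrinsics" (3x3 intrinsics, pixels), "world_to_cam" (4x4, takes a point from world to camera coordinates). Camera axes: x right, y up, looking along -z (the intrinsics and any distortion apply to the point x, -y, -z); pixel columns grow to the right and rows downward; lengths in m; the calibration is good to about 2 mm. A picture is of the moment at which its call begins. calibration takes no time and is no camera call.
- finish_job(): hands the job in; it is judged then, once.
The state is a dict: "time": time; "q": joint angles; "joint_vel": joint speeds; "joint_torque": joint torques, N m; "tool_pos": TCP position; "tcp_rot": TCP orientation; "wrist_force": force on the tool from outside, world axes, zero at the start; "torque": the same for the moment, N m; "width": opening from 0.0 (shut) to 1.0 (fully open); "grip_force": force on a finger pad.
Only numpy, scipy, OpenCV 4.12 (cv2) and the standard library are available. Lean on these libraries where they do the work, as an engineer would, in place of code of your own. Each camera call takes 0.05 s, during which the arm holds its last target. There are 200 camera calls.

## Working session

There is one attempt and no reset: what is moved stays moved. The work goes in short steps, Python scripts to look and compute and a tool call to move; the robot and the scene stay as the last step left them, time stands still between calls to the robot, and variables do not carry over. Pictures are saved under pics/ and viewed, at most 11 in all, crops included, and the job is handed in when it is done.

Besides the shell and the picture viewer there is one more tool, called after ">>>" by a JSON object that holds its "op" and its "data", one argument or row to a line. step_arm: Moves the arm, as the interface text tells. Its arguments: {"type":"object","properties":{"commands":{"type":"array","items":{"type":"object","properties":{"fingers":{"type":"number"},"dx":{"type":"number"},"dy":{"type":"number"},"dz":{"type":"number"},"roll":{"type":"number"}}}},"squeeze":{"type":"number"}},"required":["commands"]}

```bash
mkdir -p pics; cat > h.py <<'E'
import numpy as np, cv2
from workcell import *
def grab(name,save=None):
    im,d=read_camera(name)
    if save: cv2.imwrite('pics/'+save,im)
    return im,d
def cloud(name,d):
    c=calibration(name);K=np.array(c['intrinsics']);T=np.linalg.inv(np.array(c['world_to_cam']))
    v,u=np.mgrid[:d.shape[0],:d.shape[1]]
    P=np.stack([(u-K[0,2])/K[0,0]*d,-(v-K[1,2])/K[1,1]*d,-d],-1)
    W=P@T[:3,:3].T+T[:3,3]
    W[d<=0]=np.nan
    return W
E
python3 - <<'E'
from h import *
for n in('top','side'):
    im,d=grab(n,n+'0.png'); np.save(n+'0.npy',cloud(n,d)); 
    c=calibration(n);print({k:np.round(v,3) for k,v in c.items()} if 1 else 0)
print(read_state())
E
```

```text
{'intrinsics': array([[426.576,   0.   , 283.565],
       [  0.   , 426.576, 206.311],
       [  0.   ,   0.   ,   1.   ]]), 'world_to_cam': array([[-0.008, -1.   , -0.025, -0.043],
       [ 0.997, -0.01 ,  0.077, -0.61 ],
       [-0.077, -0.025,  0.997, -1.16 ],
       [ 0.   ,  0.   ,  0.   ,  1.   ]])}
{'intrinsics': array([[422.147,   0.   , 281.174],
       [  0.   , 422.147, 213.025],
       [  0.   ,   0.   ,   1.   ]]), 'world_to_cam': array([[-0.989, -0.147,  0.008,  0.57 ],
       [ 0.111, -0.707,  0.698, -0.157],
       [-0.097,  0.691,  0.716, -1.326],
       [ 0.   ,  0.   ,  0.   ,  1.   ]])}
{'time': 0.1, 'q': array([ 1.08910477e+00,  2.64703766e-01,  1.60526200e+00,  1.35235246e-05,
        1.27366662e+00, -3.69137096e-02]), 'joint_vel': array([ 0.00205663, -0.00155722, -0.00305179, -0.00074088, -0.00098707,
        0.00019391]), 'joint_torque': array([-1.31725428e-04, -5.16707790e+01, -3.68588161e+01, -1.07554606e-04,
        6.29938833e-03,  4.22836899e-05]), 'tool_pos': array([0.29012355, 0.6087383 , 0.23005575]), 'tcp_rot': array([-0.6927984 , -3.06370052,  0.00309116]), 'wrist_force': array([-0.35878066, -0.38006119, -0.01302794]), 'torque': array([-0.02041147,  0.00962999,  0.01248888]), 'grip_force': 0.0, 'width': 0.999746503693939}
```

View pics/top0.png

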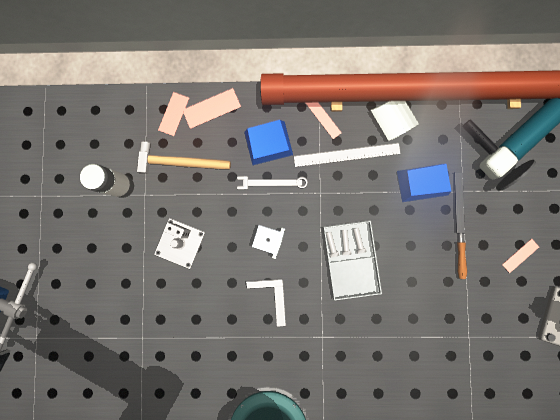

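View pics/side0.png

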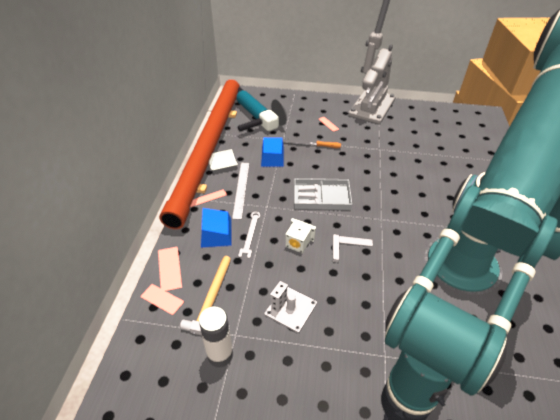

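The top view shows the post plate at (180,244), the guide block at (268,239) and the tray at (352,260). Its empty bay is the lower one, nearer the robot. In the side view the bush mouth faces the camera at (296,242). Next I'll zoom in and measure.

```bash
python3 - <<'E'
from h import *
t=cv2.imread('pics/top0.png');s=cv2.imread('pics/side0.png')
f=lambda a:cv2.resize(a,(400,400),interpolation=cv2.INTER_CUBIC)
cv2.imwrite('pics/z1.png',np.vstack([np.hstack([f(t[205:285,140:220]),f(t[205:285,228:308])])[:300*400//400*1+100],np.hstack([f(s[270:340,255:325]),f(s[205:275,265:335])])])[:, :] if 0 else cv2.resize(np.vstack([np.hstack([f(t[205:285,140:220]),f(t[205:285,228:308])]),np.hstack([f(s[270:340,255:325]),f(s[205:275,265:335])])]),(600,600)))
W=np.load('top0.npy'); S=np.load('side0.npy')
def rect(n,A,box,zlo,zhi):
    x0,x1,y0,y1=box
    m=(A[...,0]>x0)&(A[...,0]<x1)&(A[...,1]>y0)&(A[...,1]<y1)&(A[...,2]>zlo)&(A[...,2]<zhi)
    p=A[m]
    if len(p)<4: print(n,'few');return
    r=cv2.minAreaRect((p[:,:2]*1000).astype(np.float32)); print(n,len(p),'zmed',np.round(np.median(p[:,2]),4),'c',np.round(r[0],1),'s',np.round(r[1],1),'a',round(r[2],1))
for A in (W,S):
    print('px',np.round(A[244,180],3) if A is W else '')
    rect('guide top',A,(.42,.65,-.1,.1),.05,.075); rect('guide all',A,(.42,.65,-.1,.1),.02,.075)
    rect('set',A,(.4,.65,.13,.36),.07,.085); rect('post',A,(.4,.65,.13,.36),.055,.068)
    rect('plate',A,(.4,.65,.13,.36),.006,.016)
    rect('tray',A,(.3,.65,-.35,-.1),.022,.036)
    rect('bench',A,(.3,.65,-.35,.35),-.01,.004)
E
```

```text
px [0.508 0.233 0.046]
guide top 623 zmed 0.0609 c [517.7  -5.4] s [70.6 83.3] a 71.8
guide all 628 zmed 0.0609 c [517.7  -5.4] s [70.6 83.3] a 71.8
set 141 zmed 0.0833 c [544.9 240.1] s [50.2 25. ] a 67.4
post 83 zmed 0.0607 c [528.9 245.1] s [47.1 57.8] a 67.2
plate 1058 zmed 0.0091 c [560.  242.8] s [143.3 209.8] a 69.6
tray 570 zmed 0.0256 c [ 460.6 -234.6] s [200.  130.7] a 7.4
bench 26674 zmed -0.001 c [475.  -0.] s [699.9 350. ] a 90.0
px 
guide top 406 zmed 0.0614 c [517.8  -1.1] s [74.3 82.5] a 75.4
guide all 593 zmed 0.0599 c [519.   -1.8] s [74.5 84.8] a 74.0
set 113 zmed 0.0829 c [545.9 244.1] s [51.7 26.2] a 63.3
post 106 zmed 0.0618 c [530.8 256.2] s [60.5 40.9] a 41.7
plate 983 zmed 0.0101 c [508.9 236.3] s [199.7 234.5] a 80.6
tray 361 zmed 0.0254 c [ 461.2 -231.5] s [197.9 138.3] a 6.8
bench 14892 zmed 0.0 c [475.   0.] s [350.  699.9] a 0.0
```

View pics/z1.png

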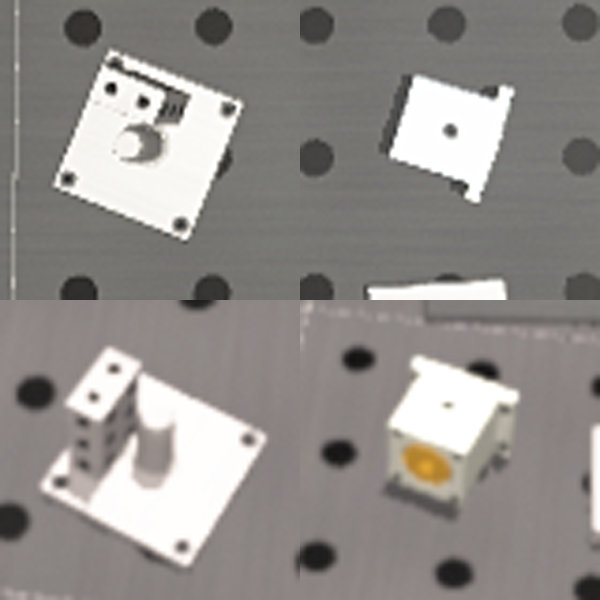

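The bore mouth points along about (0.31, 0.95) in the world frame. The setting block is at about (0.545, 0.242), with its 50 mm side along 67°. Next I'll fix the post and plate by ray intersection, and write a helper for the moves.

```bash
cat >> h.py <<'E'
from scipy.spatial.transform import Rotation as R
def ray(name,u,v,z):
    c=calibration(name);K=np.array(c['intrinsics']);T=np.linalg.inv(np.array(c['world_to_cam']))
    d=T[:3,:3]@np.array([(u-K[0,2])/K[0,0],-(v-K[1,2])/K[1,1],-1.]);o=T[:3,3]
    return o+d*(z-o[2])/d[2]
def go(x,y,z,a=None):
    """shift in tool axes (mm) and roll (deg) to put TCP at x,y,z with closing line at angle a deg"""
    s=read_state();M=R.from_rotvec(s['tcp_rot']).as_matrix()
    d=M.T@(np.array([x,y,z])-s['tool_pos'])
    ca=np.degrees(np.arctan2(M[1,1],M[0,1])); r=0
    if a is not None: r=-((a-ca+90)%180-90)   # tool z down: world turn reversed
    print('d mm',np.round(d*1000,1),'roll',round(r,1),'q6',round(np.degrees(s['q'][5]),1),'closing',round(ca,1),'tool x->world',np.round(M[:,0],2),'y',np.round(M[:,1],2))
E
python3 - <<'E'
from h import *
f=lambda p,o,k:(o[0]+p[0]/k,o[1]+p[1]/k)
P=[(110,50),(243,102),(187,240),(55,185)]
w=np.array([ray('top',*f(p,(140,205),3.75),.01) for p in P]);print('plate top',w.mean(0).round(4),np.degrees(np.arctan2(*(w[0]-w[3])[1::-1])))
print('post top cam',ray('top',*f((130,144),(140,205),3.75),.064))
P=[(135,360),(266,437),(188,567),(42,485)]
k=300/70
w=np.array([ray('side',*f((p[0],p[1]-300),(255,270),k),.01) for p in P]);print('plate side',w.mean(0).round(4))
print('post side',ray('side',*f((156,410-300),(255,270),k),.064))
go(.5455,.242,.2,67.4)
E
```

```text
plate top [0.5092 0.2437 0.01  ] -21.725552602363337
post top cam [0.50968396 0.24254766 0.064     ]
plate side [0.5094 0.2462 0.01  ]
post side [0.51234154 0.24328994 0.064     ]
d mm [-388.3 -221.1   30.5] roll -2.9 q6 -2.1 closing 64.5 tool x->world [-0.9   0.43  0.  ] y [ 0.43  0.9  -0.  ]
```

>>> {"op": "step_arm", "data": {
  "commands": [
    {"fingers": -1, "dx": -0.388, "dy": -0.221, "dz": 0.03, "roll": -3},
    {"fingers": -1, "dx": -0.388, "dy": -0.221, "dz": 0.03, "roll": -3},
    {"fingers": -1, "dx": -0.388, "dy": -0.221, "dz": 0.03, "roll": -3},
    {"fingers": -1, "dx": -0.388, "dy": -0.221, "dz": 0.03, "roll": -3},
    {"fingers": -1, "dx": -0.388, "dy": -0.221, "dz": 0.03, "roll": -3},
    {"fingers": -1, "dx": -0.388, "dy": -0.221, "dz": 0.03, "roll": -3},
    {"fingers": -1, "dx": -0.388, "dy": -0.221, "dz": 0.03, "roll": -3},
    {"fingers": -1, "dx": -0.388, "dy": -0.221, "dz": 0.03, "roll": -3}
  ],
  "squeeze": 50
}}

```text
time: 1.1
tool_pos: [0.547, 0.2393, 0.2004]
tcp_rot: [-0.62, -3.079, 0.002]
wrist_force: [0.2, 0.7, -1.1]
width: 0.998
grip_force: 0.0
```

>>> {"op": "step_arm", "data": {
  "commands": [
    {"fingers": -1, "dx": 0.001, "dy": 0.002, "dz": 0.06},
    {"fingers": -1, "dx": 0.001, "dy": 0.002, "dz": 0.12},
    {"fingers": -1, "dx": 0.001, "dy": 0.002, "dz": 0.155},
    {"fingers": -1, "dx": 0.001, "dy": 0.002, "dz": 0.155},
    {"fingers": 0.5, "dx": 0.001, "dy": 0.002, "dz": 0.155},
    {"fingers": 0.5, "dx": 0.001, "dy": 0.002, "dz": 0.155},
    {"fingers": 0.5, "dx": 0.001, "dy": 0.002, "dz": 0.155},
    {"fingers": 0.5, "dx": 0.001, "dy": 0.002, "dz": 0.155}
  ]
}}

```text
invalid input
```

>>> {"op": "step_arm", "data": {
  "commands": [
    {"fingers": -1, "dx": 0.001, "dy": 0.002, "dz": 0.06, "roll": 0},
    {"fingers": -1, "dx": 0.001, "dy": 0.002, "dz": 0.12, "roll": 0},
    {"fingers": -1, "dx": 0.001, "dy": 0.002, "dz": 0.155, "roll": 0},
    {"fingers": -1, "dx": 0.001, "dy": 0.002, "dz": 0.155, "roll": 0},
    {"fingers": 0.5, "dx": 0.001, "dy": 0.002, "dz": 0.155, "roll": 0},
    {"fingers": 0.5, "dx": 0.001, "dy": 0.002, "dz": 0.155, "roll": 0},
    {"fingers": 0.5, "dx": 0.001, "dy": 0.002, "dz": 0.155, "roll": 0},
    {"fingers": 0.5, "dx": 0.001, "dy": 0.002, "dz": 0.155, "roll": 0}
  ],
  "squeeze": 50
}}

```text
time: 2.1
tool_pos: [0.5472, 0.2456, 0.0492]
tcp_rot: [0.611, 3.078, 0.003]
wrist_force: [-0.9, -1.0, 6.7]
width: 0.576
grip_force: 54.2
```

>>> {"op": "step_arm", "data": {
  "commands": [
    {"fingers": 0.5, "dx": 0, "dy": 0, "dz": -0.03, "roll": 0},
    {"fingers": 0.5, "dx": 0, "dy": 0, "dz": -0.03, "roll": 0},
    {"fingers": 0.5, "dx": -0.045, "dy": 0, "dz": -0.03, "roll": 0},
    {"fingers": 0.5, "dx": -0.085, "dy": 0, "dz": -0.03, "roll": 0},
    {"fingers": 0.5, "dx": -0.085, "dy": 0, "dz": -0.02, "roll": 0},
    {"fingers": 0.5, "dx": -0.085, "dy": 0, "dz": 0, "roll": 0},
    {"fingers": 0.5, "dx": -0.085, "dy": 0, "dz": 0, "roll": 0}
  ],
  "squeeze": 50
}}

```text
time: 2.98
tool_pos: [0.6194, 0.2119, 0.0417]
tcp_rot: [-0.61, -3.074, 0.006]
wrist_force: [-0.3, -0.5, -6.0]
width: 0.576
grip_force: 54.1
```

```bash
python3 - <<'E'
from h import *
grab('side','s1.png')
im=cv2.imread('pics/s1.png')[200:360,180:380];cv2.imwrite('pics/s1c.png',cv2.resize(im,None,fx=3,fy=3))
E
```

```text
(no output)
```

View pics/s1c.png

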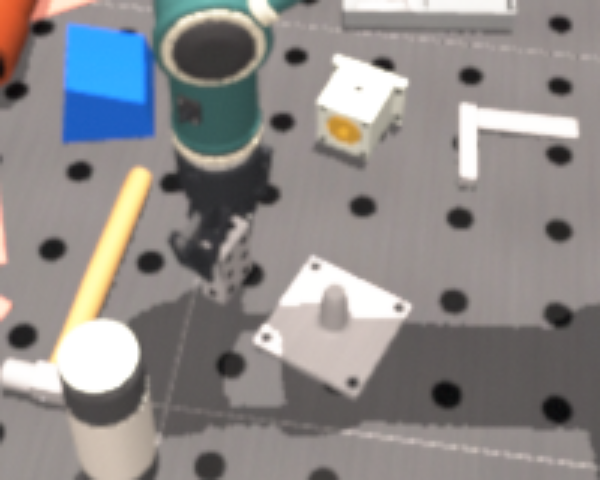

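The setting block is held upright, clear of the plate and about 2.5 mm above the bench. I'll lower it and release.

>>> {"op": "step_arm", "data": {
  "commands": [
    {"fingers": 0.5, "dx": 0, "dy": 0, "dz": 0.003, "roll": 0},
    {"fingers": 0.5, "dx": 0, "dy": 0, "dz": 0.003, "roll": 0}
  ],
  "squeeze": 50
}}

```text
time: 3.28
tool_pos: [0.6239, 0.213, 0.0437]
tcp_rot: [0.611, 3.081, 0.0]
wrist_force: [0.3, 0.1, -6.1]
width: 0.577
grip_force: 54.2
```

>>> {"op": "step_arm", "data": {
  "commands": [
    {"fingers": 0.5, "dx": 0, "dy": 0, "dz": 0.003, "roll": 0},
    {"fingers": 0.5, "dx": 0, "dy": 0, "dz": 0.005, "roll": 0},
    {"fingers": 0.5, "dx": 0, "dy": 0, "dz": 0.005, "roll": 0}
  ],
  "squeeze": 50
}}

```text
time: 3.65
tool_pos: [0.6243, 0.2128, 0.0392]
tcp_rot: [0.612, 3.081, 0.001]
wrist_force: [-2.1, -0.4, 0.9]
width: 0.578
grip_force: 54.8
```

>>> {"op": "step_arm", "data": {
  "commands": [
    {"fingers": 0.3, "dx": 0, "dy": 0, "dz": 0, "roll": 0},
    {"fingers": -0.3, "dx": 0, "dy": 0, "dz": 0, "roll": 0},
    {"fingers": -1, "dx": 0, "dy": 0, "dz": 0, "roll": 0},
    {"fingers": -1, "dx": 0, "dy": 0, "dz": 0, "roll": 0},
    {"fingers": -1, "dx": 0, "dy": 0, "dz": -0.05, "roll": 0},
    {"fingers": -1, "dx": 0, "dy": 0, "dz": -0.11, "roll": 0},
    {"fingers": -1, "dx": 0, "dy": 0, "dz": -0.16, "roll": 0}
  ],
  "squeeze": 25
}}

```text
time: 4.53
tool_pos: [0.6245, 0.2127, 0.2007]
tcp_rot: [0.612, 3.08, 0.001]
wrist_force: [1.3, -0.4, -0.4]
width: 1.001
grip_force: 0.0
```

```bash
python3 - <<'E'
from h import *
go(.5245,.018,.12,-17.5)
im,d=grab('side');A=cloud('side',d)
m=(abs(A[...,0]-.62)<.06)&(abs(A[...,1]-.21)<.06)&(A[...,2]>.068)&(A[...,2]<.085)
p=A[m];print(len(p),np.median(p,0).round(4))
E
```

```text
d mm [  18.  -218.3   80.5] roll 85.0 q6 -50.9 closing 67.5 tool x->world [-0.92  0.38 -0.  ] y [0.38 0.92 0.  ]
150 [0.6243 0.2158 0.075 ]
```

The setting block stands on the bench with its top at 0.075 m. Now I'll move above the guide block.

>>> {"op": "step_arm", "data": {
  "commands": [
    {"fingers": -1, "dx": 0.018, "dy": -0.218, "dz": 0.03, "roll": 85},
    {"fingers": -1, "dx": 0.018, "dy": -0.218, "dz": 0.03, "roll": 85},
    {"fingers": -1, "dx": 0.018, "dy": -0.218, "dz": 0.08, "roll": 85},
    {"fingers": -1, "dx": 0.018, "dy": -0.218, "dz": 0.08, "roll": 85},
    {"fingers": -1, "dx": 0.018, "dy": -0.218, "dz": 0.08, "roll": 85},
    {"fingers": -1, "dx": 0.018, "dy": -0.218, "dz": 0.08, "roll": 85},
    {"fingers": -1, "dx": 0.018, "dy": -0.218, "dz": 0.08, "roll": 85},
    {"fingers": -1, "dx": 0.018, "dy": -0.218, "dz": 0.08, "roll": 85}
  ],
  "squeeze": 25
}}

```text
time: 5.58
tool_pos: [0.524, 0.0179, 0.1182]
tcp_rot: [2.539, 1.85, 0.0]
wrist_force: [-0.4, -0.1, -0.1]
width: 1.0
grip_force: 0.0
```

```bash
python3 - <<'E'
from h import *
go(.5245,.018,.016,-17.5)
grab('side','s2.png')
im=cv2.imread('pics/s2.png')[170:290,230:390];cv2.imwrite('pics/s2c.png',cv2.resize(im,None,fx=4,fy=4))
E
```

```text
d mm [  0.2   0.4 102.2] roll -0.3 q6 17.1 closing -17.8 tool x->world [0.31 0.95 0.  ] y [ 0.95 -0.31  0.  ]
```

View pics/s2c.png

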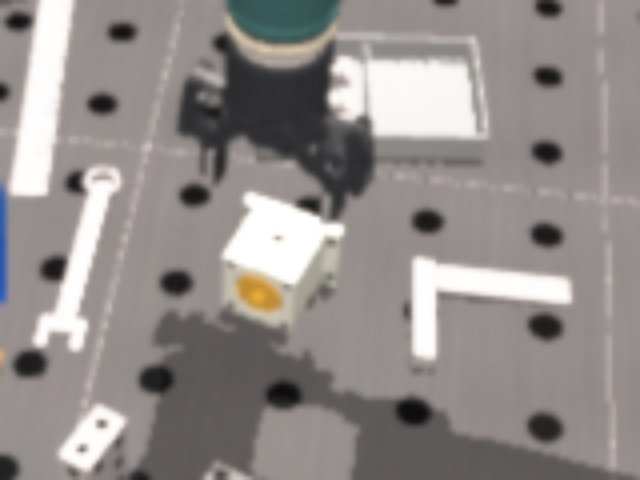

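The fingers straddle the block near its mouth, so I'll descend and grip lightly.

>>> {"op": "step_arm", "data": {
  "commands": [
    {"fingers": -1, "dx": 0, "dy": 0, "dz": 0.06, "roll": 0},
    {"fingers": -1, "dx": 0, "dy": 0, "dz": 0.102, "roll": 0},
    {"fingers": -1, "dx": 0, "dy": 0, "dz": 0.102, "roll": 0},
    {"fingers": 0.5, "dx": 0, "dy": 0, "dz": 0.102, "roll": 0},
    {"fingers": 0.5, "dx": 0, "dy": 0, "dz": 0.102, "roll": 0},
    {"fingers": 0.5, "dx": 0, "dy": 0, "dz": 0.102, "roll": 0},
    {"fingers": 0.5, "dx": 0, "dy": 0, "dz": 0.102, "roll": 0}
  ],
  "squeeze": 25
}}

```text
time: 6.5
tool_pos: [0.5267, 0.018, 0.0187]
tcp_rot: [2.53, 1.857, 0.007]
wrist_force: [2.6, -0.2, 7.0]
width: 0.7
grip_force: 30.8
```

>>> {"op": "step_arm", "data": {
  "commands": [
    {"fingers": 0.5, "dx": -0.006, "dy": 0, "dz": -0.009, "roll": 0},
    {"fingers": 0.5, "dx": -0.013, "dy": 0, "dz": -0.016, "roll": 0},
    {"fingers": 0.5, "dx": -0.02, "dy": 0, "dz": -0.021, "roll": 0},
    {"fingers": 0.5, "dx": -0.028, "dy": 0, "dz": -0.026, "roll": 0},
    {"fingers": 0.5, "dx": -0.036, "dy": 0, "dz": -0.029, "roll": 0},
    {"fingers": 0.5, "dx": -0.045, "dy": 0, "dz": -0.031, "roll": 0},
    {"fingers": 0.5, "dx": -0.045, "dy": 0, "dz": -0.031, "roll": 0}
  ],
  "squeeze": 25
}}

```text
time: 7.38
tool_pos: [0.5102, -0.0256, 0.0473]
tcp_rot: [2.534, 1.857, -0.0]
wrist_force: [-0.5, 0.5, -8.3]
width: 0.699
grip_force: 30.0
```

```bash
python3 - <<'E'
from h import *
grab('side','s3.png')
im=cv2.imread('pics/s3.png')[170:290,230:390];cv2.imwrite('pics/s3c.png',cv2.resize(im,None,fx=4,fy=4))
E
```

```text
(no output)
```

View pics/s3c.png

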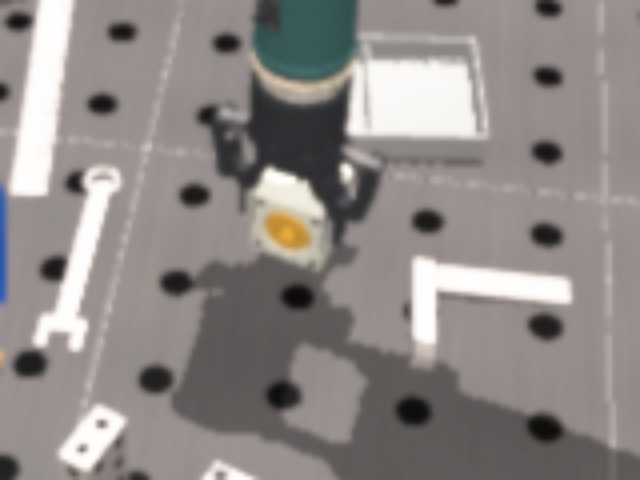

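The block is held with its mouth tilted partly upward. I'll lift it clear and ease the grip so it swings foot-down.

>>> {"op": "step_arm", "data": {
  "commands": [
    {"fingers": 0.5, "dx": 0, "dy": 0, "dz": -0.012, "roll": 0},
    {"fingers": 0.5, "dx": 0, "dy": 0, "dz": -0.025, "roll": 0},
    {"fingers": 0.5, "dx": 0, "dy": 0, "dz": -0.025, "roll": 0},
    {"fingers": 0.5, "dx": 0, "dy": 0, "dz": -0.025, "roll": 0}
  ],
  "squeeze": 20
}}

```text
time: 7.92
tool_pos: [0.5107, -0.0247, 0.0727]
tcp_rot: [2.533, 1.858, 0.001]
wrist_force: [-0.6, 0.6, -8.6]
width: 0.7
grip_force: 30.1
```

```bash
cat >> h.py <<'E'
def planes(A,c,r,zlo,zhi,k=4):
    """dominant planes among local normals: print normal, centroid"""
    N=np.cross(A[2:,1:-1]-A[:-2,1:-1],A[1:-1,2:]-A[1:-1,:-2]);N/=np.linalg.norm(N,axis=-1,keepdims=True)
    P=A[1:-1,1:-1];m=(np.hypot(P[...,0]-c[0],P[...,1]-c[1])<r)&(P[...,2]>zlo)&(P[...,2]<zhi)&np.isfinite(N).all(-1)
    n=N[m];p=P[m]; n*=np.where((n@[0,-.7,.7])<0,-1,1)[:,None]
    for _ in range(k):
        if len(n)<25:break
        G=n@n.T>np.cos(np.radians(12));i=G.sum(1).argmax();g=G[i]
        a=n[g].mean(0);a/=np.linalg.norm(a);print(g.sum(),'n',a.round(2),'c',np.median(p[g],0).round(3),'elev',np.degrees(np.arcsin(a[2])).round(1))
        n=n[~g];p=p[~g]
E
python3 - <<'E'
from h import *
im,d=grab('side','s4.png');A=cloud('side',d);s=read_state()
cv2.imwrite('pics/s4c.png',cv2.resize(im[170:290,230:390],None,fx=4,fy=4))
print(s['tool_pos'],s['wrist_force'],s['grip_force'])
planes(A,(.515,.0),.06,.005,.11)
E
```

```text
[ 0.51019822 -0.02470705  0.07218581] [ 0.84833717  0.27900346 -9.39192759] 30.124961882829666
59 n [-0.32 -0.94  0.09] c [ 0.519 -0.016  0.093] elev 5.1
32 n [-0.62 -0.78 -0.07] c [ 0.515 -0.013  0.093] elev -4.2
32 n [ 0.06 -0.98  0.18] c [ 0.499 -0.009  0.091] elev 10.6
16 n [-0.13 -0.98 -0.15] c [ 0.523 -0.017  0.086] elev -8.6
```

View pics/s4c.png

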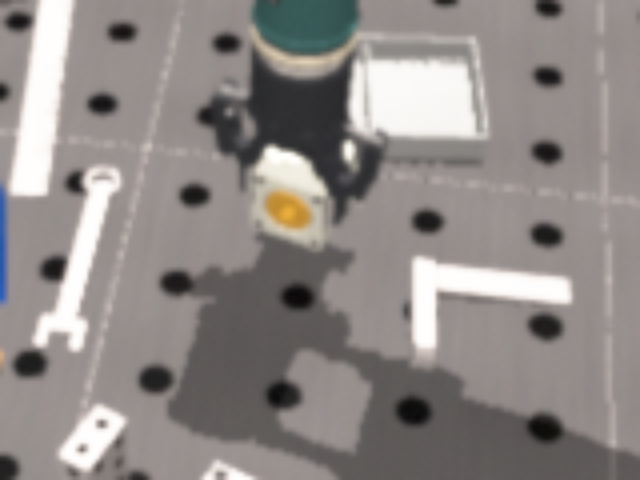

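```bash
cat >> h.py <<'E'
def pl(A,u0,u1,v0,v1):
    p=A[v0:v1,u0:u1].reshape(-1,3);p=p[np.isfinite(p).all(1)]
    for _ in range(4):
        c=p.mean(0);n=np.linalg.svd(p-c)[2][2];r=abs((p-c)@n);p=p[r<max(.003,1.5*np.median(r))]
    n*=np.sign(n@[0,.7,.7]);print(len(p),'n',n.round(2),'elev',np.degrees(np.arcsin(n[2])).round(1),'c',c.round(4),'rms',r.std().round(4))
E
python3 - <<'E'
from h import *
im,d=grab('side');A=cloud('side',d)
pl(A,296,309,218,228);pl(A,297,308,208,213)
print(np.round(A[206:234:3,302],3))
E
```

```text
115 n [0.32 0.95 0.01] elev 0.3 c [ 0.5131 -0.0131  0.0873] rms 0.0008
33 n [ 0.2   0.81 -0.56] elev -34.0 c [ 0.5138 -0.0263  0.1309] rms 0.0008
[[ 0.516 -0.014  0.159]
 [ 0.518 -0.045  0.115]
 [ 0.516 -0.032  0.115]
 [ 0.515 -0.017  0.116]
 [ 0.514 -0.01   0.111]
 [ 0.513 -0.013  0.094]
 [ 0.513 -0.02   0.073]
 [ 0.512 -0.014  0.065]
 [ 0.515 -0.063 -0.004]
 [ 0.513 -0.047 -0.   ]]
```

The mouth plane's elevation is about 0°, so the block did not rotate in the grip and is still level. I'll bring it down near the bench and see whether a finger target close to the actual opening lowers the grip force.

>>> {"op": "step_arm", "data": {
  "commands": [
    {"fingers": 0.5, "dx": 0, "dy": 0, "dz": 0.03, "roll": 0},
    {"fingers": 0.5, "dx": 0, "dy": 0, "dz": 0.049, "roll": 0},
    {"fingers": 0.5, "dx": 0, "dy": 0, "dz": 0.049, "roll": 0},
    {"fingers": 0.5, "dx": 0, "dy": 0, "dz": 0.049, "roll": 0},
    {"fingers": -0.38, "dx": 0, "dy": 0, "dz": 0.049, "roll": 0},
    {"fingers": -0.38, "dx": 0, "dy": 0, "dz": 0.049, "roll": 0}
  ],
  "squeeze": 20
}}

```text
time: 8.78
tool_pos: [0.5113, -0.0249, 0.0242]
tcp_rot: [2.532, 1.857, 0.002]
wrist_force: [1.6, -0.6, -7.9]
width: 0.697
grip_force: 29.8
```

>>> {"op": "step_arm", "data": {
  "commands": [
    {"fingers": -0.38, "dx": 0, "dy": 0, "dz": 0.003, "roll": 0},
    {"fingers": -0.39, "dx": 0, "dy": 0, "dz": 0.003, "roll": 0},
    {"fingers": -0.395, "dx": 0, "dy": 0, "dz": 0.003, "roll": 0},
    {"fingers": -0.395, "dx": 0, "dy": 0, "dz": 0.003, "roll": 0}
  ],
  "squeeze": 20
}}

```text
time: 9.28
tool_pos: [0.5105, -0.0249, 0.0203]
tcp_rot: [2.533, 1.858, -0.0]
wrist_force: [0.5, 0.8, -7.9]
width: 0.697
grip_force: 29.8
```

>>> {"op": "step_arm", "data": {
  "commands": [
    {"fingers": -0.4, "dx": 0, "dy": 0, "dz": 0, "roll": 0},
    {"fingers": -0.4, "dx": 0, "dy": 0, "dz": 0, "roll": 0}
  ],
  "squeeze": 20
}}

```text
time: 9.52
tool_pos: [0.5105, -0.0249, 0.0203]
tcp_rot: [2.533, 1.858, -0.0]
wrist_force: [0.6, 0.6, -8.2]
width: 0.7
grip_force: 17.7
```

>>> {"op": "step_arm", "data": {
  "commands": [
    {"fingers": -0.405, "dx": 0, "dy": 0, "dz": 0, "roll": 0},
    {"fingers": -0.405, "dx": 0, "dy": 0, "dz": 0, "roll": 0}
  ],
  "squeeze": 20
}}

```text
time: 9.78
tool_pos: [0.5107, -0.0248, 0.021]
tcp_rot: [2.533, 1.858, 0.0]
wrist_force: [-3.1, 0.9, -0.1]
width: 0.698
grip_force: 1.6
```

>>> {"op": "step_arm", "data": {
  "commands": [
    {"fingers": -0.41, "dx": 0, "dy": 0, "dz": 0, "roll": 0},
    {"fingers": -0.41, "dx": 0, "dy": 0, "dz": 0, "roll": 0}
  ],
  "squeeze": 20
}}

```text
time: 10.02
tool_pos: [0.5108, -0.0249, 0.0209]
tcp_rot: [2.533, 1.858, 0.001]
wrist_force: [-3.2, 0.1, 2.7]
width: 0.705
grip_force: 1.7
```

>>> {"op": "step_arm", "data": {
  "commands": [
    {"fingers": -0.6, "dx": 0, "dy": 0, "dz": 0, "roll": 0},
    {"fingers": -0.6, "dx": 0.007, "dy": 0, "dz": 0, "roll": 0},
    {"fingers": -0.6, "dx": 0.007, "dy": 0, "dz": 0, "roll": 0},
    {"fingers": -0.38, "dx": 0.007, "dy": 0, "dz": 0, "roll": 0},
    {"fingers": -0.38, "dx": 0.007, "dy": 0, "dz": 0, "roll": 0},
    {"fingers": -0.4, "dx": 0.007, "dy": 0, "dz": 0, "roll": 0},
    {"fingers": -0.4, "dx": 0.007, "dy": 0, "dz": 0, "roll": 0}
  ],
  "squeeze": 20
}}

```text
time: 10.9
tool_pos: [0.5129, -0.018, 0.0205]
tcp_rot: [2.533, 1.858, 0.001]
wrist_force: [0.4, 4.0, 1.5]
width: 0.7
grip_force: 15.6
```

>>> {"op": "step_arm", "data": {
  "commands": [
    {"fingers": -0.4, "dx": -0.002, "dy": 0, "dz": -0.004, "roll": 0},
    {"fingers": -0.4, "dx": -0.004, "dy": 0, "dz": -0.008, "roll": 0},
    {"fingers": -0.4, "dx": -0.007, "dy": 0, "dz": -0.012, "roll": 0},
    {"fingers": -0.4, "dx": -0.007, "dy": 0, "dz": -0.012, "roll": 0}
  ],
  "squeeze": 20
}}

```text
time: 11.4
tool_pos: [0.51, -0.0252, 0.0322]
tcp_rot: [-2.534, -1.857, 0.001]
wrist_force: [0.1, 0.6, -7.0]
width: 0.702
grip_force: 13.2
```

```bash
python3 - <<'E'
from h import *
im,d=grab('side','s5.png');A=cloud('side',d)
pl(A,296,309,220,230)
print(np.round(A[206:240:3,302],3))
E
```

```text
68 n [0.36 0.92 0.14] elev 7.9 c [ 0.5126 -0.0226  0.0619] rms 0.0007
[[ 0.514  0.013  0.186]
 [ 0.514  0.012  0.172]
 [ 0.515 -0.016  0.131]
 [ 0.515 -0.015  0.119]
 [ 0.516 -0.049  0.07 ]
 [ 0.515 -0.032  0.074]
 [ 0.513 -0.024  0.068]
 [ 0.513 -0.022  0.057]
 [ 0.513 -0.029  0.035]
 [ 0.511 -0.016  0.035]
 [ 0.51  -0.014  0.022]
 [ 0.51  -0.021 -0.001]]
```

It is rotating now, with the mouth up about 8°. I'll continue along the arc.

>>> {"op": "step_arm", "data": {
  "commands": [
    {"fingers": -0.4, "dx": -0.006, "dy": 0, "dz": -0.007, "roll": 0},
    {"fingers": -0.4, "dx": -0.014, "dy": 0, "dz": -0.013, "roll": 0},
    {"fingers": -0.4, "dx": -0.019, "dy": 0, "dz": -0.017, "roll": 0},
    {"fingers": -0.4, "dx": -0.025, "dy": 0, "dz": -0.02, "roll": 0},
    {"fingers": -0.4, "dx": -0.031, "dy": 0, "dz": -0.022, "roll": 0},
    {"fingers": -0.4, "dx": -0.038, "dy": 0, "dz": -0.024, "roll": 0},
    {"fingers": -0.4, "dx": -0.038, "dy": 0, "dz": -0.024, "roll": 0}
  ],
  "squeeze": 20
}}

```text
time: 12.32
tool_pos: [0.4993, -0.0618, 0.057]
tcp_rot: [2.533, 1.857, 0.0]
wrist_force: [-2.0, 0.8, 0.0]
width: 0.702
grip_force: 11.3
```

```bash
python3 - <<'E'
from h import *
im,d=grab('side','s6.png');A=cloud('side',d)
cv2.imwrite('pics/s6c.png',cv2.resize(im[170:270,250:370],None,fx=5,fy=5))
pl(A,299,311,215,224)
E
```

```text
36 n [-0.11  0.72 -0.69] elev -43.6 c [ 0.5083 -0.053   0.0622] rms 0.0015
```

View pics/s6c.png

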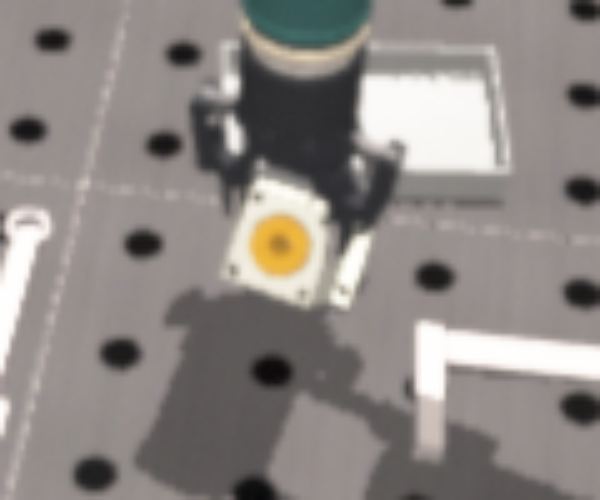

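```bash
python3 - <<'E'
from h import *
im,d=grab('side');A=cloud('side',d)
pl(A,300,311,212,228)
print(np.round(A[204:240:3,306],3)); print(read_state()['tool_pos'],read_state()['grip_force'])
E
```

```text
88 n [0.36 0.72 0.59] elev 36.1 c [ 0.5031 -0.045   0.0679] rms 0.0008
[[ 0.507 -0.054  0.129]
 [ 0.512 -0.159  0.012]
 [ 0.507 -0.072  0.085]
 [ 0.506 -0.068  0.076]
 [ 0.504 -0.054  0.076]
 [ 0.504 -0.071  0.045]
 [ 0.502 -0.038  0.065]
 [ 0.501 -0.031  0.058]
 [ 0.5   -0.027  0.049]
 [ 0.501 -0.062 -0.004]
 [ 0.5   -0.047 -0.003]
 [ 0.498 -0.034 -0.003]]
[ 0.49935616 -0.06161861  0.05695034] 11.421166732907295
```

The block's tilt is 36° with its foot edge on the bench. I'll carry on along the arc about that edge.

>>> {"op": "step_arm", "data": {
  "commands": [
    {"fingers": -0.4, "dx": -0.008, "dy": 0, "dz": -0.003, "roll": 0},
    {"fingers": -0.4, "dx": -0.015, "dy": 0, "dz": -0.004, "roll": 0},
    {"fingers": -0.4, "dx": -0.022, "dy": 0, "dz": -0.004, "roll": 0},
    {"fingers": -0.4, "dx": -0.029, "dy": 0, "dz": -0.004, "roll": 0},
    {"fingers": -0.4, "dx": -0.036, "dy": 0, "dz": -0.002, "roll": 0},
    {"fingers": -0.4, "dx": -0.036, "dy": 0, "dz": -0.002, "roll": 0}
  ],
  "squeeze": 20
}}

```text
time: 13.18
tool_pos: [0.4882, -0.0961, 0.0585]
tcp_rot: [2.534, 1.857, -0.0]
wrist_force: [-0.3, -1.4, -6.7]
width: 0.703
grip_force: 10.3
```

```bash
python3 - <<'E'
from h import *
im,d=grab('side','s7.png');A=cloud('side',d)
m=(abs(A[...,0]-.495)<.06)&(abs(A[...,1]+.07)<.07)&(A[...,2]>.03)&(A[...,2]<.09)
# orange/white face
hsv=cv2.cvtColor(im,cv2.COLOR_BGR2HSV);o=m&(hsv[...,1]>110)&(hsv[...,0]>10)&(hsv[...,0]<35)
v,u=np.where(o);print(len(u),u.mean(),v.mean());u,v=int(u.mean()),int(v.mean())
pl(A,u-6,u+7,v-7,v+8);print(read_state()['tool_pos'],read_state()['grip_force'])
E
```

```text
99 309.969696969697 211.21212121212122
113 n [0.28 0.68 0.68] elev 42.5 c [ 0.4956 -0.0833  0.0725] rms 0.0008
[ 0.48822563 -0.09602956  0.05845509] 10.31681902706623
```

The foot edge slid and the tilt is 42°. I'll carry the block back away from the tray, then press and drag to turn it further.

>>> {"op": "step_arm", "data": {
  "commands": [
    {"fingers": -0.38, "dx": 0, "dy": 0, "dz": 0, "roll": 0},
    {"fingers": -0.38, "dx": 0, "dy": 0, "dz": -0.012, "roll": 0},
    {"fingers": -0.38, "dx": 0.04, "dy": 0, "dz": -0.012, "roll": 0},
    {"fingers": -0.38, "dx": 0.08, "dy": 0, "dz": -0.012, "roll": 0},
    {"fingers": -0.38, "dx": 0.125, "dy": 0, "dz": -0.012, "roll": 0},
    {"fingers": -0.38, "dx": 0.125, "dy": 0, "dz": -0.012, "roll": 0},
    {"fingers": -0.4, "dx": 0.125, "dy": 0, "dz": 0, "roll": 0},
    {"fingers": -0.4, "dx": 0.125, "dy": 0, "dz": 0.003, "roll": 0}
  ],
  "squeeze": 20
}}

```text
time: 14.22
tool_pos: [0.5275, 0.0237, 0.0577]
tcp_rot: [2.533, 1.856, 0.004]
wrist_force: [-6.4, 3.4, 18.6]
width: 0.701
grip_force: 13.6
```

```bash
cat >> h.py <<'E'
def guide():
    im,d=grab('side');A=cloud('side',d);s=read_state();t=s['tool_pos']
    m=(np.hypot(A[...,0]-t[0],A[...,1]-t[1])<.09)&(A[...,2]>.03)&(A[...,2]<.12)
    hsv=cv2.cvtColor(im,cv2.COLOR_BGR2HSV);o=m&(hsv[...,1]>110)&(hsv[...,0]>10)&(hsv[...,0]<35)
    v,u=np.where(o);print(len(u),u.mean(),v.mean());u,v=int(u.mean()),int(v.mean())
    pl(A,u-6,u+7,v-7,v+8);print(t.round(4),s['wrist_force'].round(1),s['grip_force'].round(1))
    return im,A
E
python3 -c "
from h import *
guide()"
```

```text
116 293.3189655172414 237.39655172413794
103 n [0.3  0.63 0.72] elev 46.1 c [0.5311 0.0385 0.0753] rms 0.0007Traceback (most recent call last):
  File "<string>", line 3, in <module>
    guide()
    ~~~~~^^
  File "h.py", line 46, in guide
    pl(A,u-6,u+7,v-7,v+8);print(t.round(4),s['wrist_force'].round(1),s['grip_force'].round(1))
                                                                     ^^^^^^^^^^^^^^^^^^^^^
AttributeError: 'float' object has no attribute 'round'
```

>>> {"op": "step_arm", "data": {
  "commands": [
    {"fingers": -0.4, "dx": -0.01, "dy": 0, "dz": 0, "roll": 0},
    {"fingers": -0.4, "dx": -0.02, "dy": 0, "dz": 0.0, "roll": 0},
    {"fingers": -0.4, "dx": -0.03, "dy": 0, "dz": 0.001, "roll": 0},
    {"fingers": -0.4, "dx": -0.04, "dy": 0, "dz": 0.004, "roll": 0}
  ],
  "squeeze": 20
}}

```text
time: 14.78
tool_pos: [0.5136, -0.0154, 0.0509]
tcp_rot: [2.534, 1.857, 0.0]
wrist_force: [1.2, 0.1, -5.6]
width: 0.7
grip_force: 9.9
```

```bash
sed -i "s/s\['grip_force'\].round(1)/s['grip_force']/" h.py; python3 -c "
from h import *
guide()"
```

```text
95 298.66315789473686 228.77894736842106
113 n [0.01 0.12 0.99] elev 83.4 c [0.5234 0.0021 0.0743] rms 0.0008
[ 0.513  -0.0164  0.0505] [ 1.9 -1.6 -3.1] 10.316399093717337
```

The block is at 83°. I'll lower it to seat the foot.

>>> {"op": "step_arm", "data": {
  "commands": [
    {"fingers": -0.4, "dx": 0, "dy": 0, "dz": 0.004, "roll": 0},
    {"fingers": -0.4, "dx": 0, "dy": 0, "dz": 0.006, "roll": 0},
    {"fingers": -0.4, "dx": 0, "dy": 0, "dz": 0.008, "roll": 0}
  ],
  "squeeze": 20
}}

```text
time: 15.2
tool_pos: [0.5134, -0.0164, 0.0448]
tcp_rot: [2.531, 1.858, -0.005]
wrist_force: [-5.2, -8.0, 12.7]
width: 0.701
grip_force: 13.0
```

```bash
python3 -c "
from h import *
guide()"
```

```text
90 299.34444444444443 228.05555555555554
121 n [0.02 0.05 1.  ] elev 86.9 c [0.5216 0.0018 0.0724] rms 0.0008
[ 0.5134 -0.0164  0.0447] [-6.  -7.2 11.4] 12.856053225696087
```

>>> {"op": "step_arm", "data": {
  "commands": [
    {"fingers": -0.41, "dx": 0, "dy": 0, "dz": 0, "roll": 0},
    {"fingers": -0.45, "dx": 0, "dy": 0, "dz": -0.002, "roll": 0},
    {"fingers": -1, "dx": 0, "dy": 0, "dz": -0.004, "roll": 0},
    {"fingers": -1, "dx": 0, "dy": 0, "dz": -0.004, "roll": 0},
    {"fingers": -1, "dx": 0, "dy": 0, "dz": -0.004, "roll": 0},
    {"fingers": -1, "dx": 0, "dy": 0, "dz": -0.06, "roll": 0},
    {"fingers": -1, "dx": 0, "dy": 0, "dz": -0.12, "roll": 0},
    {"fingers": -1, "dx": -0.01, "dy": 0, "dz": -0.17, "roll": 0}
  ],
  "squeeze": 20
}}

```text
time: 16.25
tool_pos: [0.5111, -0.0236, 0.2156]
tcp_rot: [2.532, 1.859, 0.002]
wrist_force: [0.9, -1.2, 0.1]
width: 1.001
grip_force: 0.0
```

```bash
python3 - <<'E'
from h import *
im,A=guide()
def rect(A,zlo,zhi,c,r):
    m=(np.hypot(A[...,0]-c[0],A[...,1]-c[1])<r)&(A[...,2]>zlo)&(A[...,2]<zhi);p=A[m]
    q=cv2.minAreaRect((p[:,:2]*1000).astype(np.float32));print(len(p),np.median(p[:,2]),np.round(q[0],1),np.round(q[1],1),round(q[2],1))
rect(A,.06,.08,(.52,.002),.06)
i2,d2=grab('top');B=cloud('top',d2);rect(B,.06,.08,(.52,.002),.06)
cv2.imwrite('pics/s8.png',cv2.resize(np.hstack([im[190:270,255:355],i2[200:280,225:325]]),None,fx=4,fy=4))
E
```

```text
71 300.7464788732394 226.70422535211267
108 n [-0.05 -0.07  1.  ] elev 84.8 c [ 0.5185 -0.0083  0.0701] rms 0.0008
[ 0.5148 -0.0252  0.2233] [ 2.3 -1.2  4. ] 0.0
326 0.06994855636183656 [514.3 -11.2] [68.2 60.9] 72.2
0 nan [0. 0.] [0. 0.] 0.0
  return _methods._mean(a, axis=axis, dtype=dtype,
  ret = ret.dtype.type(ret / rcount)
```

View pics/s8.png

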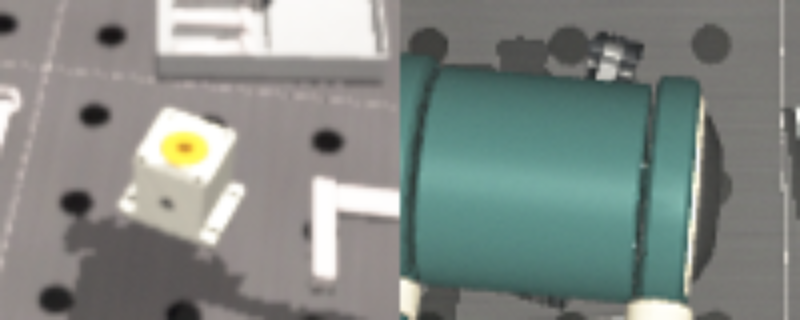

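The block stands on its foot with the mouth up and the bush flush. I'll locate the bush centre precisely before regrasping.

```bash
python3 - <<'E'
from h import *
im,d=grab('side');A=cloud('side',d)
hsv=cv2.cvtColor(im,cv2.COLOR_BGR2HSV)
o=(hsv[...,1]>60)&(hsv[...,0]>10)&(hsv[...,0]<35);o[:205]=0;o[245:]=0;o[:,:285]=0;o[:,320:]=0
v,u=np.where(o);(c,ax,an)=cv2.fitEllipse(cv2.convexHull(np.c_[u,v].astype(np.int32)));print(len(u),c,ax,ray('side',*c,.07))
m=(np.hypot(A[...,0]-.515,A[...,1]+.01)<.06)&(A[...,2]>.064)&(A[...,2]<.08)
v,u=np.where(m);q=cv2.minAreaRect(np.array([ray('side',a,b,.07)[:2]*1000 for a,b in zip(u,v)],np.float32));print(q)
go(.516,-.010,.12,-17.8)
E
```

```text
85 (300.4052734375, 226.80360412597656) (8.559096336364746, 11.807243347167969) [ 0.51700285 -0.0098945   0.07      ]
((514.2677612304688, -6.429233551025391), (68.9453125, 63.16704559326172), 71.58882141113281)
d mm [14.4 -2.5 97.4] roll 0.3 q6 12.0 closing -17.5 tool x->world [0.3  0.95 0.  ] y [ 0.95 -0.3   0.01]
```

>>> {"op": "step_arm", "data": {
  "commands": [
    {"fingers": -1, "dx": 0.015, "dy": -0.002, "dz": 0.04, "roll": 0},
    {"fingers": -1, "dx": 0.015, "dy": -0.002, "dz": 0.09, "roll": 0},
    {"fingers": -1, "dx": 0.015, "dy": -0.002, "dz": 0.14, "roll": 0},
    {"fingers": -1, "dx": 0.015, "dy": -0.002, "dz": 0.178, "roll": 0},
    {"fingers": -1, "dx": 0.015, "dy": -0.002, "dz": 0.178, "roll": 0},
    {"fingers": 0.5, "dx": 0.015, "dy": -0.002, "dz": 0.178, "roll": 0},
    {"fingers": 0.5, "dx": 0.015, "dy": -0.002, "dz": 0.178, "roll": 0},
    {"fingers": 0.5, "dx": 0.015, "dy": -0.002, "dz": 0.178, "roll": 0}
  ],
  "squeeze": 100
}}

```text
time: 17.4
tool_pos: [0.5156, -0.0091, 0.0376]
tcp_rot: [2.531, 1.856, 0.006]
wrist_force: [1.3, -0.3, 3.3]
width: 0.688
grip_force: 109.6
```

>>> {"op": "step_arm", "data": {
  "commands": [
    {"fingers": 0.5, "dx": 0, "dy": 0, "dz": -0.05, "roll": 0},
    {"fingers": 0.5, "dx": 0, "dy": 0, "dz": -0.095, "roll": 0},
    {"fingers": 0.5, "dx": 0.05, "dy": -0.017, "dz": -0.095, "roll": 0},
    {"fingers": 0.5, "dx": 0.1, "dy": -0.034, "dz": -0.095, "roll": 0},
    {"fingers": 0.5, "dx": 0.15, "dy": -0.051, "dz": -0.095, "roll": 0},
    {"fingers": 0.5, "dx": 0.2, "dy": -0.068, "dz": -0.095, "roll": 0},
    {"fingers": 0.5, "dx": 0.239, "dy": -0.081, "dz": -0.095, "roll": 0},
    {"fingers": 0.5, "dx": 0.239, "dy": -0.081, "dz": -0.095, "roll": 0}
  ],
  "squeeze": 100
}}

```text
time: 18.4
tool_pos: [0.5062, 0.2458, 0.1291]
tcp_rot: [-2.529, -1.862, 0.003]
wrist_force: [0.4, -1.2, -8.2]
width: 0.682
grip_force: 114.1
```

```bash
python3 - <<'E'
from h import *
im,d=grab('side');A=cloud('side',d);i2,d2=grab('top')
s=read_state();print(s['tool_pos'],s['wrist_force'])
cv2.imwrite('pics/s9.png',np.hstack([cv2.resize(im[230:340,240:350],(400,400)),cv2.resize(i2[200:290,135:225],(400,400))]))
hsv=cv2.cvtColor(im,cv2.COLOR_BGR2HSV)
o=(hsv[...,1]>60)&(hsv[...,0]>10)&(hsv[...,0]<35)&(abs(A[...,0]-.51)<.06)&(abs(A[...,1]-.24)<.06)&(A[...,2]>.1)
v,u=np.where(o);print(len(u))
if len(u)>10:
  c=cv2.minAreaRect(np.c_[u,v].astype(np.float32));print(c,ray('side',*c[0],s['tool_pos'][2]+.0325));pl(A,int(c[0][0])-6,int(c[0][0])+7,int(c[0][1])-7,int(c[0][1])+8)
E
```

```text
[0.50621402 0.24292401 0.1288412 ] [ 0.72958104 -0.25172107 -8.76968347]
164
((294.2500305175781, 275.7500305175781), (14.142135620117188, 13.435027122497559), 45.0) [0.5070883  0.24595467 0.1613412 ]
53 n [ 0.81  0.59 -0.06] elev -3.4 c [0.5058 0.2511 0.1796] rms 0.0011
```

View pics/s9.png

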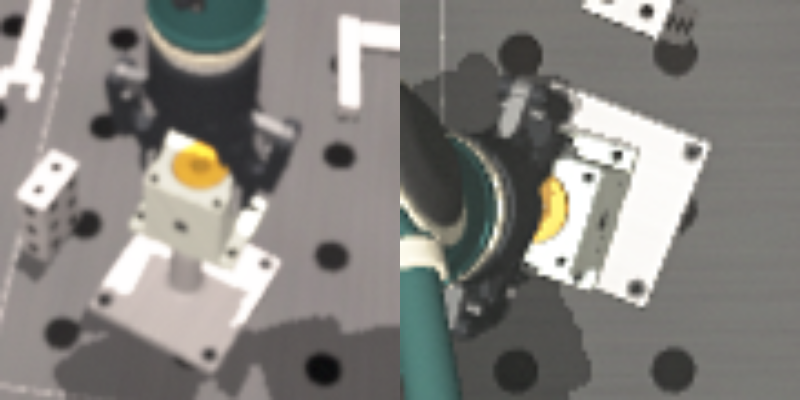

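The block hangs upright over the post. I'll shift it about 4 mm towards the estimated post axis and descend, watching the force.

>>> {"op": "step_arm", "data": {
  "commands": [
    {"fingers": 0.5, "dx": 0.002, "dy": 0.0035, "dz": 0, "roll": 0},
    {"fingers": 0.5, "dx": 0.002, "dy": 0.0035, "dz": 0.015, "roll": 0},
    {"fingers": 0.5, "dx": 0.002, "dy": 0.0035, "dz": 0.028, "roll": 0},
    {"fingers": 0.5, "dx": 0.002, "dy": 0.0035, "dz": 0.036, "roll": 0},
    {"fingers": 0.5, "dx": 0.002, "dy": 0.0035, "dz": 0.042, "roll": 0},
    {"fingers": 0.5, "dx": 0.002, "dy": 0.0035, "dz": 0.042, "roll": 0}
  ],
  "squeeze": 100
}}

```text
time: 19.25
tool_pos: [0.5118, 0.2444, 0.0877]
tcp_rot: [-2.533, -1.858, -0.0]
wrist_force: [0.7, 1.4, -9.7]
width: 0.684
grip_force: 114.2
```

It entered freely, so I'll press on down.

>>> {"op": "step_arm", "data": {
  "commands": [
    {"fingers": 0.5, "dx": 0, "dy": 0, "dz": 0.008, "roll": 0},
    {"fingers": 0.5, "dx": 0, "dy": 0, "dz": 0.014, "roll": 0},
    {"fingers": 0.5, "dx": 0, "dy": 0, "dz": 0.02, "roll": 0},
    {"fingers": 0.5, "dx": 0, "dy": 0, "dz": 0.026, "roll": 0},
    {"fingers": 0.5, "dx": 0, "dy": 0, "dz": 0.032, "roll": 0},
    {"fingers": 0.5, "dx": 0, "dy": 0, "dz": 0.036, "roll": 0},
    {"fingers": 0.5, "dx": 0, "dy": 0, "dz": 0.036, "roll": 0}
  ],
  "squeeze": 100
}}

```text
time: 20.12
tool_pos: [0.5121, 0.2445, 0.0518]
tcp_rot: [-2.533, -1.858, -0.001]
wrist_force: [2.0, 5.3, -7.9]
width: 0.684
grip_force: 114.6
```

>>> {"op": "step_arm", "data": {
  "commands": [
    {"fingers": 0.5, "dx": 0, "dy": 0, "dz": 0.003, "roll": 0},
    {"fingers": 0.5, "dx": 0, "dy": 0, "dz": 0.006, "roll": 0},
    {"fingers": 0.5, "dx": 0, "dy": 0, "dz": 0.006, "roll": 0}
  ],
  "squeeze": 100
}}

```text
time: 20.5
tool_pos: [0.5122, 0.2446, 0.0477]
tcp_rot: [-2.533, -1.858, -0.001]
wrist_force: [-3.5, 2.5, 3.7]
width: 0.685
grip_force: 115.3
```

>>> {"op": "step_arm", "data": {
  "commands": [
    {"fingers": -0.3, "dx": 0, "dy": 0, "dz": 0, "roll": 0},
    {"fingers": -1, "dx": 0, "dy": 0, "dz": 0, "roll": 0},
    {"fingers": -1, "dx": 0, "dy": 0, "dz": 0, "roll": 0},
    {"fingers": -1, "dx": 0, "dy": 0, "dz": 0, "roll": 0},
    {"fingers": -1, "dx": 0, "dy": 0, "dz": -0.05, "roll": 0},
    {"fingers": -1, "dx": 0, "dy": 0, "dz": -0.1, "roll": 0},
    {"fingers": -1, "dx": -0.03, "dy": 0, "dz": -0.13, "roll": 0},
    {"fingers": -1, "dx": -0.03, "dy": 0, "dz": -0.13, "roll": 0}
  ],
  "squeeze": 100
}}

```text
time: 21.5
tool_pos: [0.5046, 0.215, 0.1796]
tcp_rot: [2.533, 1.855, 0.009]
wrist_force: [0.1, 0.8, -1.4]
width: 0.999
grip_force: 0.0
```

```bash
python3 - <<'E'
from h import *
im,d=grab('side');A=cloud('side',d)
s=read_state();print(s['tool_pos'],s['wrist_force'])
for zl,zh in((.07,.09),(.1,.118)):
    m=(np.hypot(A[...,0]-.511,A[...,1]-.245)<.05)&(A[...,2]>zl)&(A[...,2]<zh);p=A[m];print(len(p),np.median(p[:,2]),cv2.minAreaRect((p[:,:2]*1000).astype(np.float32)))
go(.5122,.2445,.09,-17.5)
E
```

```text
[0.50364085 0.2152742  0.17757886] [0.26829157 0.04946121 0.35143921]
302 0.08002157584711617 ((511.7745666503906, 244.9954376220703), (66.12451934814453, 60.47787094116211), 72.10981750488281)
155 0.10774405417334376 ((511.3103942871094, 244.6150360107422), (37.64849853515625, 38.4302864074707), 63.94967269897461)
d mm [30.3 -0.9 87.6] roll -0.1 q6 38.1 closing -17.6 tool x->world [0.3  0.95 0.  ] y [ 0.95 -0.3   0.  ]
```

The block is seated (mouth at 0.080) and the bush is poked up to 0.108 at (0.512, 0.245). Now I'll grip the bush.

>>> {"op": "step_arm", "data": {
  "commands": [
    {"fingers": -0.5, "dx": 0.03, "dy": 0, "dz": 0.03, "roll": 0},
    {"fingers": -0.5, "dx": 0.031, "dy": -0.001, "dz": 0.07, "roll": 0},
    {"fingers": -0.5, "dx": 0.031, "dy": -0.001, "dz": 0.094, "roll": 0},
    {"fingers": -0.5, "dx": 0.031, "dy": -0.001, "dz": 0.094, "roll": 0},
    {"fingers": 0.6, "dx": 0.031, "dy": -0.001, "dz": 0.094, "roll": 0},
    {"fingers": 0.6, "dx": 0.031, "dy": -0.001, "dz": 0.094, "roll": 0},
    {"fingers": 0.6, "dx": 0.031, "dy": -0.001, "dz": 0.094, "roll": 0}
  ],
  "squeeze": 60
}}

```text
time: 22.42
tool_pos: [0.512, 0.2457, 0.0833]
tcp_rot: [2.533, 1.858, 0.003]
wrist_force: [0.2, 0.2, -0.3]
width: 0.445
grip_force: 60.8
```

Bush gripped (width 0.445, about 38–40 mm). I'll lift it straight out.

>>> {"op": "step_arm", "data": {
  "commands": [
    {"fingers": 0.6, "dx": 0, "dy": 0, "dz": -0.015, "roll": 0},
    {"fingers": 0.6, "dx": 0, "dy": 0, "dz": -0.03, "roll": 0},
    {"fingers": 0.6, "dx": 0, "dy": 0, "dz": -0.06, "roll": 0},
    {"fingers": 0.6, "dx": 0, "dy": 0, "dz": -0.09, "roll": 0},
    {"fingers": 0.6, "dx": 0, "dy": 0, "dz": -0.09, "roll": 0}
  ],
  "squeeze": 60
}}

```text
time: 23.05
tool_pos: [0.5135, 0.2463, 0.1765]
tcp_rot: [2.532, 1.857, 0.011]
wrist_force: [0.4, -0.7, -3.3]
width: 0.444
grip_force: 61.3
```

```bash
python3 - <<'E'
from h import *
im,d=grab('side');A=cloud('side',d);s=read_state();print(s['wrist_force'])
m=(np.hypot(A[...,0]-.511,A[...,1]-.245)<.05)&(A[...,2]>.07)&(A[...,2]<.09);p=A[m];print(len(p),np.median(p[:,2]))
im2,d2=grab('top');B=cloud('top',d2)
m=(B[...,0]>.3)&(B[...,0]<.65)&(B[...,1]<-.1)&(B[...,1]>-.35)&(B[...,2]>.018)&(B[...,2]<.036);print(cv2.minAreaRect((B[m][:,:2]*1000).astype(np.float32)))
go(.411,-.238,.173,97.3)
E
```

```text
[-0.95122792 -0.53928355 -3.41716754]
356 0.07938724497825705
((460.6484375, -234.74435424804688), (200.01553344726562, 130.85971069335938), 7.207206726074219)
d mm [-491.    49.9   -0.6] roll 65.2 q6 40.6 closing -17.5 tool x->world [0.3  0.95 0.  ] y [ 0.95 -0.3   0.  ]
```

>>> {"op": "step_arm", "data": {
  "commands": [
    {"fingers": 0.6, "dx": -0.06, "dy": 0.006, "dz": 0, "roll": 8},
    {"fingers": 0.6, "dx": -0.12, "dy": 0.012, "dz": 0, "roll": 16},
    {"fingers": 0.6, "dx": -0.18, "dy": 0.018, "dz": 0, "roll": 24},
    {"fingers": 0.6, "dx": -0.24, "dy": 0.024, "dz": 0, "roll": 32},
    {"fingers": 0.6, "dx": -0.3, "dy": 0.03, "dz": 0, "roll": 40},
    {"fingers": 0.6, "dx": -0.36, "dy": 0.036, "dz": 0, "roll": 48},
    {"fingers": 0.6, "dx": -0.42, "dy": 0.043, "dz": 0, "roll": 57},
    {"fingers": 0.6, "dx": -0.47, "dy": 0.048, "dz": 0, "roll": 65}
  ],
  "squeeze": 60
}}

```text
time: 24.15
tool_pos: [0.4137, -0.2187, 0.1705]
tcp_rot: [-3.134, -0.197, 0.004]
wrist_force: [0.6, 0.1, -3.1]
width: 0.444
grip_force: 61.3
```

```bash
python3 -c "
from h import *
s=read_state();print(s['tool_pos'],s['wrist_force'])
go(.411,-.238,.022,97.3)"
```

```text
[ 0.41369549 -0.21868322  0.17050371] [ 0.60182792  0.1086666  -3.14276036]
d mm [ -4.7  19.1 148.5] roll -0.1 q6 51.9 closing -82.8 tool x->world [ 0.99  0.13 -0.  ] y [ 0.13 -0.99 -0.  ]
```

>>> {"op": "step_arm", "data": {
  "commands": [
    {"fingers": 0.6, "dx": -0.004, "dy": 0.018, "dz": 0.02, "roll": 0},
    {"fingers": 0.6, "dx": -0.004, "dy": 0.018, "dz": 0.06, "roll": 0},
    {"fingers": 0.6, "dx": -0.004, "dy": 0.018, "dz": 0.1, "roll": 0},
    {"fingers": 0.6, "dx": -0.004, "dy": 0.018, "dz": 0.13, "roll": 0},
    {"fingers": 0.6, "dx": -0.004, "dy": 0.018, "dz": 0.143, "roll": 0},
    {"fingers": 0.6, "dx": -0.004, "dy": 0.018, "dz": 0.143, "roll": 0}
  ],
  "squeeze": 60
}}

```text
time: 24.9
tool_pos: [0.4128, -0.2348, 0.0278]
tcp_rot: [-3.133, -0.206, 0.005]
wrist_force: [-0.0, -0.0, -3.3]
width: 0.445
grip_force: 61.5
```

>>> {"op": "step_arm", "data": {
  "commands": [
    {"fingers": 0.6, "dx": 0, "dy": 0, "dz": 0.003, "roll": 0},
    {"fingers": 0.6, "dx": 0, "dy": 0, "dz": 0.005, "roll": 0},
    {"fingers": 0.6, "dx": 0, "dy": 0, "dz": 0.005, "roll": 0}
  ],
  "squeeze": 60
}}

```text
time: 25.28
tool_pos: [0.4146, -0.236, 0.025]
tcp_rot: [3.134, 0.206, 0.002]
wrist_force: [-0.5, -0.6, -2.0]
width: 0.448
grip_force: 61.5
```

>>> {"op": "step_arm", "data": {
  "commands": [
    {"fingers": 0.6, "dx": 0, "dy": 0, "dz": 0.002, "roll": 0},
    {"fingers": 0.6, "dx": 0, "dy": 0, "dz": 0.002, "roll": 0}
  ],
  "squeeze": 60
}}

```text
time: 25.52
tool_pos: [0.4141, -0.2357, 0.0223]
tcp_rot: [3.135, 0.206, 0.0]
wrist_force: [-0.2, 0.7, -2.9]
width: 0.443
grip_force: 61.5
```

>>> {"op": "step_arm", "data": {
  "commands": [
    {"fingers": 0.6, "dx": 0, "dy": 0, "dz": 0.001, "roll": 0},
    {"fingers": 0.6, "dx": 0, "dy": 0, "dz": 0.002, "roll": 0},
    {"fingers": 0.6, "dx": 0, "dy": 0, "dz": 0.002, "roll": 0}
  ],
  "squeeze": 60
}}

```text
time: 25.9
tool_pos: [0.4142, -0.2357, 0.0222]
tcp_rot: [-3.134, -0.206, 0.001]
wrist_force: [-5.8, 3.6, 15.1]
width: 0.446
grip_force: 63.4
```

Floor contact at 15 N. I'll back off slightly, release a little way and lift.

>>> {"op": "step_arm", "data": {
  "commands": [
    {"fingers": 0.6, "dx": 0, "dy": 0, "dz": -0.0015, "roll": 0},
    {"fingers": 0.0, "dx": 0, "dy": 0, "dz": -0.0015, "roll": 0},
    {"fingers": -0.35, "dx": 0, "dy": 0, "dz": -0.0015, "roll": 0},
    {"fingers": -0.35, "dx": 0, "dy": 0, "dz": -0.0015, "roll": 0},
    {"fingers": -0.35, "dx": 0, "dy": 0, "dz": -0.05, "roll": 0},
    {"fingers": -0.35, "dx": 0, "dy": 0, "dz": -0.1, "roll": 0},
    {"fingers": -0.35, "dx": 0.06, "dy": -0.1, "dz": -0.15, "roll": 0},
    {"fingers": -0.35, "dx": 0.06, "dy": -0.1, "dz": -0.15, "roll": 0}
  ],
  "squeeze": 60
}}

```text
time: 26.9
tool_pos: [0.4606, -0.1299, 0.1711]
tcp_rot: [3.134, 0.202, 0.003]
wrist_force: [0.9, 1.0, -0.5]
width: 0.677
grip_force: 0.0
```

```bash
python3 - <<'E'
from h import *
im,d=grab('side','end.png');A=cloud('side',d)
def r(n,c,rad,zl,zh):
    m=(np.hypot(A[...,0]-c[0],A[...,1]-c[1])<rad)&(A[...,2]>zl)&(A[...,2]<zh);p=A[m];print(n,len(p),np.median(p[:,2]),cv2.minAreaRect((p[:,:2]*1000).astype(np.float32)))
r('bush',(.414,-.236),.035,.036,.06);r('guide',(.512,.245),.05,.07,.09);r('set',(.624,.213),.05,.066,.085)
cv2.imwrite('pics/endc.png',cv2.resize(im[150:330,240:390],None,fx=3.3,fy=3.3))
s=read_state();print(s['time'],s['tool_pos'])
E
```

```text
bush 87 0.04521399662416137 ((411.6610412597656, -233.0036163330078), (35.866424560546875, 42.07344055175781), 2.5985655784606934)
guide 362 0.07950694188607205 ((510.4707336425781, 244.292724609375), (65.23361206054688, 60.93662643432617), 73.03571319580078)
set 163 0.07472440810820868 ((624.83154296875, 214.32833862304688), (52.06095504760742, 25.913204193115234), 68.72543334960938)
26.95 [ 0.46483444 -0.12423476  0.17460777]
```

View pics/endc.png

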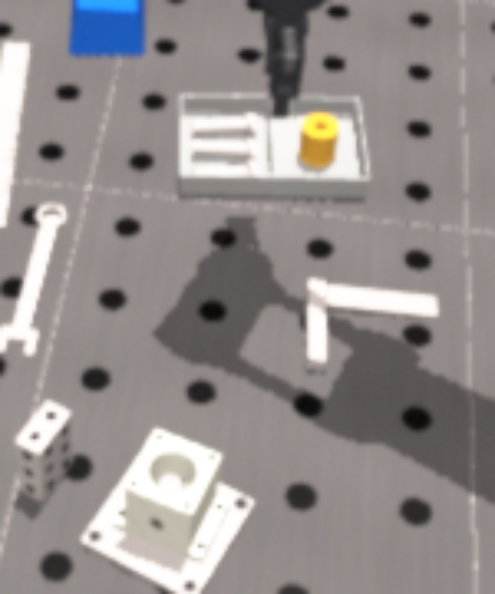

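The picture shows the bush standing in the empty bay at (320,138), the guide block seated over the post at (172,490), and the setting block upright at (45,450). I'm handing in.

```bash
python3 -c "
from workcell import finish_job
print(finish_job())"
```

```text
the job is handed in; nothing more can be done
None
```

I handed the job in at about 27 s: the bush stands on end in the empty tray bay, the guide block sits down over the post, and the setting block stands on the bench clear of the plate; the hand-in gave no verdict.

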